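# Seat the control card in the magnetiser's controller rack

### The arm

A 6-joint arm with a two-finger parallel gripper is mounted at the origin on the work surface. World frame = base frame: x ahead of the robot, y to its left, z up, the work surface at z = 0. Lengths are in m, angles in rad, forces in N, time in s.
With the tool pointing down it reaches from about 0.425 to 0.95 m from the base axis. Payload 3.5 kg.
Tool frame: the origin (TCP) lies between the finger pads; the fingertips stand 22 mm ahead of it and the grasp point (between the pads) lies 3 mm ahead of it (ctrl.nose_length is the z of the fingertips in the tool frame, in m); z points along the fingers, y is the line along which they close (so a half turn about z gives the same grasp; the last joint's range is limited). The gripper opens to 85 mm and grips with 20 to 120 N. Pads are 22 mm wide; open, the fingers measure 114 mm over their backs; the gripper's body (76 mm by 85 mm) begins 54 mm behind the grasp point. The pads swing forward as they close: fully open they stand 13 mm farther back than shut.
Start: joints at [-1.301, 0.286, 1.577, -0, 1.279, -0.15], TCP at [0.275, -0.616, 0.253] pointing down, gripper open.
Joint ranges: [-2.77, 2.77], [-0.9, 2.22], [0.21, 2.48], [-1.53, 4.67], [0.24, 2.81], [-2.84, 2.84]. Speed limits (rad/s): [2.79, 2.79, 3.14, 3.14, 3.14, 3.14].

### API

Orientations are given as a unit quaternion [x, y, z, w].
In Python, from plant import ctrl gives the robot as it stands. The module is installed in compiled form; this text tells all that it offers.
- The arm moves only by the tool send_rows, never from a script. Its argument "rows" is text: rows parted by semicolons, each of 7 numbers parted by spaces: the turn, a rotation vector about the tool's x, y, z in fractions of the full range, 1 being 90 degrees, then the shift along the tool's x, y, z in normalised numbers (1 is 500 mm), then the opening, from -1 (shut) to 1 (fully open). A call has 1 to 8 rows; each row is the pose to reach, as a shift and turn from the pose commanded when the call began, along the tool's axes at that moment; what a row does not reach only later rows make up. A row lasts 1/8 s, in which the tool goes at most 62.5 mm and 10.7 degrees, less where a joint would pass 70% of its speed; a pose out of reach is approached as far as the arm can. Shift and turn numbers lie between -1 and 1, and a call with a number outside is refused. A call with a gripper value outside its range is refused whole. The fingers move at their own pace and stop on an object; "grip_force" is the grip in N (left out, the last holds). Time passes only in rows, so rows that repeat a pose let the fingers close. It gives the time, the measured TCP pose, the force, the opening and the grip force at its end, in the units of the state.
- ctrl.get_state(): the state, without advancing time (a new reading comes with each control period).
- ctrl.read_camera(name): name is "scene" or "top"; returns a dict with "color" (384x512x3 uint8, red, green, blue), "fx", "fy", "cx", "cy" (pixels), "D" ([k1, k2, p1, p2, k3] as OpenCV has them; the pictures are not rectified), "extrinsics" (4x4, takes a point from world to camera coordinates). Camera axes: x right, y down, z forward; pixel columns grow to the right and rows downward; lengths in m; the calibration is good to about 2 mm. A picture is of the moment at which its call begins. There is no depth.
- ctrl.sign_off(): hands the job in; it is judged then, once.
Trained networks look in a picture, given as the dict that the camera call returned (one of the last four; its "shot" number tells which), for a name from the list of things; names that differ only in an ending like _2 or _b are one class to them, and where a whole thing is asked for, a point or a joint stands for the part that bears it (a point fixed in the world has none). Each returns a list of dicts, best first, with "p" (0 to 1); they miss things now and then, are a little off and sometimes report something else, mostly with a low value. They report only what shows in the picture. A call takes as long as a camera call. They do not tell look-alikes from the thing itself.
- ctrl.look_for(picture, target): "position" ([x, y, z] in m, in the coordinates of the camera as it stood for that picture, good to about 4 mm: the middle of the surface that is visible of it).
The state is a dict: "time": time; "qpos": joint angles; "dq": joint speeds; "joint_efforts": joint torques, N m; "eef_pos": TCP position; "tcp_rot": TCP orientation; "contact_force": force on the tool from outside, world axes, zero at the start; "wrist_torque": the same for the moment, N m; "opening": opening from 0.0 (shut) to 1.0 (fully open); "finger_force": force on a finger pad.
Only numpy, scipy, OpenCV 4.12 (cv2) and the standard library are available. Lean on these libraries where they do the work, as an engineer would, in place of code of your own. Each camera call takes 0.05 s, during which the arm holds its last target. There are 200 camera calls.

### The job

Take the control card with the orange handle out of the black card stand, slide it gently down the two white card guides of the blue controller rack until it rests on the sprung contacts, let go, and then swing both red ejector levers inwards as far as they go so that the card is seated level and fully home. Feel your way and use only gentle force, as the guides are often clamped several millimetres off centre and the card breaks under more than a light push, knock or side load; leave the spare card with the white handle, the carton and the two metal mounts where they stand.

Things in the scene. Friction and masses are not known exactly. Their poses are not given: they have to be found in the camera images.
- card: Control card to fit: upright green board 4 mm thick (its x), 110 wide (y), 85 high (z); on the middle of its top edge an orange grip block 12 thick (x), 44 wide (y), from 85 to 113 mm above the origin. About 200 g. Origin: middle of the lower edge. Starts upright in the stand, lower edge at 8 mm. Fits either way round. Fragile: it breaks at over 24 N against the rack while it is slid in.
- spare: Spare card, same shape and size as the card but with a white grip block; stands in the stand's other slot. Leave it alone.
- stand: Fixed black card stand, 140 mm (x) by 124 mm (y), base 8 mm thick, with two slots along its y at x = -42 and +42 mm, made of grey posts that rise to 38 mm and hold the two ends of a card's lower 30 mm with 1 mm play on each face. Origin: middle of its underside.
- rack: Fixed blue controller rack, open at the top. Base 100 mm (x) by 200 mm (y); blue walls at x = +-48 mm, 50 mm high. Origin: middle of its underside. The card stands in it with its width along the rack's y. Aluminium cheeks at y = +-70 to 94 mm, x = +-15 mm, 123 mm high, carry the levers. More than 30 N of finger force on any part of it, levers included, is too much.
- guide_mouth (a point): Middle of the rack, level with the guides' tops (93.5 mm). White channels take the board's two edges from 20 to 85 mm height: slot 6 mm wide in x, bottoms at y = +-58 mm; shallow flares above (35 degrees from level), 30 mm wide at the top. The pair is clamped off centre: slot at x = -10 to +10 mm from here, different each time, not measured; look, or feel the flare.
- contacts (a point): Middle of the rack, 25 mm above its origin: level with the tops of two brass sprung pads (24 mm wide, at y = +-35 mm) on which the card's lower edge first rests. Each pushes up with 2.5 N at first, 5 N when the card is home, 5 mm lower (lower edge 20 mm above the rack's origin).
- lever_left (a joint): Red ejector lever at the rack's +y end. 0 = open, handle leaning 0.96 rad outwards from upright (starts at 0 to 0.12); 1.31 = closed stop, handle leaning 0.35 rad inwards. Over the last 0.16 rad its toe pushes that end of the card down 5 mm. Needs about 4 N at the knob when free, 7 N under load, pushed slowly; stiff hinge, stays where it is left.
- lever_right (a joint): The same lever, mirrored, at the rack's -y end; 0 = open, 1.31 = fully closed.
- pivot_left (a point): Hinge point of the left lever, on the rack at y = +80 mm, 113 mm above its origin; the hinge axis is the rack's x.
- pivot_right (a point): Hinge point of the right lever, on the rack at y = -80 mm, 113 mm above its origin; axis along the rack's x.
- knob_left (a point): Centre of the left lever's knob, 60 mm from its pivot at the handle's end: a cylinder 12 mm in diameter, 16 mm long along the rack's x. The handle bar below it is 12 mm wide, 8 mm thick.
- knob_right (a point): Centre of the right lever's knob, the same.
- carton: White paper carton 55 x 55 x 100 mm, 250 g, standing; origin: middle of its underside. Leave it alone.
- mount_gold: Gold-coloured turned mount, 40 mm diameter, 40 mm high, 120 g; origin: middle of its underside. Leave it alone.
- mount_chrome: Chrome turned mount, the same size. Leave it alone.
Things that resemble listed ones, but are neither listed nor needed, are in the scene too. Leave any purple or yellow look-alike of the card alone.

How it is judged:
On the way:
1. the card is down in both guides and let go, resting on the sprung contacts, with both levers still open (x of card in the frame of rack between -0.013 and 0.013 m and y of card in the frame of rack between -0.007 and 0.007 m and angle between the z axis of card and the z axis of rack, either way round below 0.1 rad and angle between the x axis of card and the x axis of rack, either way round below 0.12 rad and z of card in the frame of rack between 0.0215 and 0.029 m and value of joint each of lever_left, lever_right below 0.6 rad and contact force between the fingers and card below 0.1 N), for 0.1 s.
At the end, for the whole second after the job is handed in: The card stands in both guides of the rack, at rest, level within 0.03 rad, its lower edge less than 22.5 mm above the rack's underside (20 mm is nominal), and both levers are closed past 1.2 rad (1.31 is the stop) (x of card in the frame of rack between -0.013 and 0.013 m and y of card in the frame of rack between -0.007 and 0.007 m and angle between the z axis of card and the z axis of rack, either way round below 0.1 rad and angle between the x axis of card and the x axis of rack, either way round below 0.12 rad and angle between the z axis of card and the z axis of rack, either way round below 0.03 rad and z of card in the frame of rack below 0.0225 m and value of joint each of lever_left, lever_right above 1.2 rad and linear speed of card below 0.02 m/s); the robot touches nothing.
It fails at once if the card is forced: more than 24 N between the card and the rack while it is slid in (both levers open), or more than 35 N later (contact force between card and rack above 35 N or (contact force between card and rack above 24 N and value of joint each of lever_left, lever_right below 0.6 rad)).
It fails at once if the rack or a lever is pressed with more than 30 N by the fingers (contact force between the fingers and rack above 30 N).
It fails at once if the spare card is disturbed (moved more than 8 mm) (distance of spare from where it was at the start of the episode above 0.008 m).
It fails at once if the carton or a metal mount is disturbed (moved more than 15 mm) (distance of any of carton, mount_gold, mount_chrome from where it was at the start of the episode above 0.015 m).
It also fails if it takes over 72 s, if anything falls off the work surface, if the arm or the gripper's body presses on something with over 40 N, if the wrist force passes 120 N, or if a joint passes its speed limit or range.

## Working session

There is one attempt and no reset: what is moved stays moved. The work goes in short steps, Python scripts to look and compute and a tool call to move; the robot and the scene stay as the last step left them, time stands still between calls to the robot, and variables do not carry over. Pictures are saved under pics/ and viewed, at most 12 in all, crops included, and the job is handed in when it is done.

Besides the shell and the picture viewer there is one more tool, called after "Emit:" as name(argument=value, ...) on one line, values as JSON. send_rows: Moves the arm, as the interface text tells. Its arguments: {"type":"object","properties":{"rows":{"type":"string"},"grip_force":{"type":"number"}},"required":["rows"]}

```bash
mkdir -p pics; cat > h.py <<'E'
import numpy as np, cv2
from scipy.spatial.transform import Rotation as R
from plant import ctrl
def cam(n,save=None):
    p=ctrl.read_camera(n)
    if save: cv2.imwrite('pics/'+save,p['color'][:,:,::-1])
    return p
def K(p): return np.array([[p['fx'],0,p['cx']],[0,p['fy'],p['cy']],[0,0,1.]])
def world(p,pt):
    E=np.array(p['extrinsics']); return E[:3,:3].T@(np.array(pt)-E[:3,3])
def ray(p,u,v):
    d=cv2.undistortPoints(np.array([[[u,v]]],float),K(p),np.array(p['D']))[0,0]
    E=np.array(p['extrinsics']); return -E[:3,:3].T@E[:3,3], E[:3,:3].T@np.array([d[0],d[1],1])
def at_z(p,u,v,z):
    o,d=ray(p,u,v); return o+d*(z-o[2])/d[2]
def proj(p,pts):
    E=np.array(p['extrinsics']); r=cv2.Rodrigues(E[:3,:3])[0]
    return cv2.projectPoints(np.array(pts,float).reshape(-1,1,3),r,E[:3,3],K(p),np.array(p['D']))[0][:,0]
E
python3 - <<'E'
from h import *
np.set_printoptions(precision=4,suppress=True)
a=cam('scene','s0.png');b=cam('top','t0.png')
for n,p in(('scene',a),('top',b)):
    E=np.array(p['extrinsics']);print(n,p['fx'],'pos',-E[:3,:3].T@E[:3,3],'fwd',E[2,:3])
    for t in('card','spare','stand','rack','guide_mouth','knob_left','knob_right','carton','mount_gold','mount_chrome'):
        for r in ctrl.look_for(p,t)[:3]:
            w=world(p,r['position']);print(t,round(r['p'],2),w,proj(p,w)[0].round())
print(ctrl.get_state())
E
```

```text
scene 403.3260543063382 pos [ 1.2777 -0.2135  0.6175] fwd [-0.7976  0.2517 -0.5482]
card 0.96 [ 0.7315 -0.2871  0.0527] [122. 299.]
card 0.89 [ 0.3673 -0.1009  0.052 ] [184. 181.]
card 0.7 [ 0.5183 -0.1989  0.0782] [153. 213.]
spare 0.74 [ 0.5937 -0.2319  0.0678] [143. 240.]
spare 0.49 [ 0.6027 -0.2144  0.0069] [156. 262.]
stand 0.72 [ 0.6022 -0.216   0.0053] [155. 263.]
rack 0.84 [0.5433 0.1476 0.0367] [298. 203.]
guide_mouth 0.62 [0.5501 0.0643 0.1346] [267. 177.]
guide_mouth 0.15 [ 0.7343 -0.1086  0.0424] [217. 281.]
knob_left 0.52 [0.5288 0.2457 0.138 ] [334. 158.]
knob_right 0.71 [0.5499 0.0646 0.1383] [267. 175.]
carton 0.71 [ 0.7535 -0.0027  0.076 ] [272. 262.]
mount_gold 0.96 [ 0.7342 -0.1084  0.0405] [217. 282.]
mount_chrome 0.66 [0.7079 0.1246 0.0345] [319. 248.]
top 466.5578877135402 pos [0.4635 0.012  1.2058] fwd [ 0.0809 -0.01   -0.9967]
card 0.81 [ 0.7305 -0.2854  0.0611] [371. 122.]
card 0.78 [ 0.5107 -0.205   0.0991] [343. 208.]
card 0.57 [ 0.3678 -0.0978  0.0885] [298. 268.]
spare 0.57 [ 0.5916 -0.2284  0.0888] [352. 175.]
stand 0.89 [ 0.5468 -0.2131  0.0073] [340. 1
[... 200 characters left out ...]
b_right 0.46 [0.5401 0.0569 0.1398] [233. 194.]
carton 0.59 [0.7286 0.0103 0.1024] [254. 117.]
mount_gold 0.59 [ 0.7196 -0.1049  0.0363] [299. 127.]
mount_chrome 0.78 [0.6942 0.1355 0.0446] [204. 135.]
{'time': 1.1, 'qpos': array([-1.301 ,  0.2863,  1.5767, -0.    ,  1.2786, -0.15  ]), 'dq': array([ 0.    ,  0.0005, -0.001 ,  0.0008, -0.0013, -0.0006]), 'joint_efforts': array([  0.0006, -40.5976, -29.2941,  -0.0002,   0.0005,  -0.    ]), 'eef_pos': array([ 0.2751, -0.6164,  0.2533]), 'tcp_rot': array([ 0.9781,  0.2084, -0.    , -0.    ]), 'contact_force': array([ 0.2633, -1.2337, -0.5606]), 'wrist_torque': array([ 0.0192,  0.0497, -0.0363]), 'finger_force': 0.0, 'opening': 1.001394012826648}
```

```bash
python3 - <<'E'
import cv2,numpy as np
a=cv2.imread('pics/s0.png');b=cv2.imread('pics/t0.png')
cv2.imwrite('pics/s0b.png',cv2.resize(a,(800,600),interpolation=cv2.INTER_CUBIC))
c=b[90:310,110:410]; cv2.imwrite('pics/t0c.png',cv2.resize(c,(800,587),interpolation=cv2.INTER_CUBIC))
E
```

```text
(no output)
```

View pics/s0b.png

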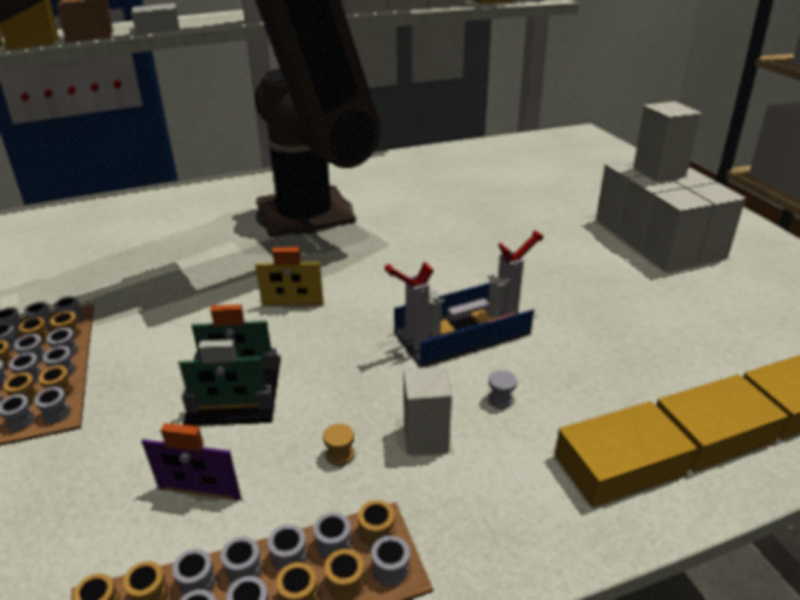

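View pics/t0c.png

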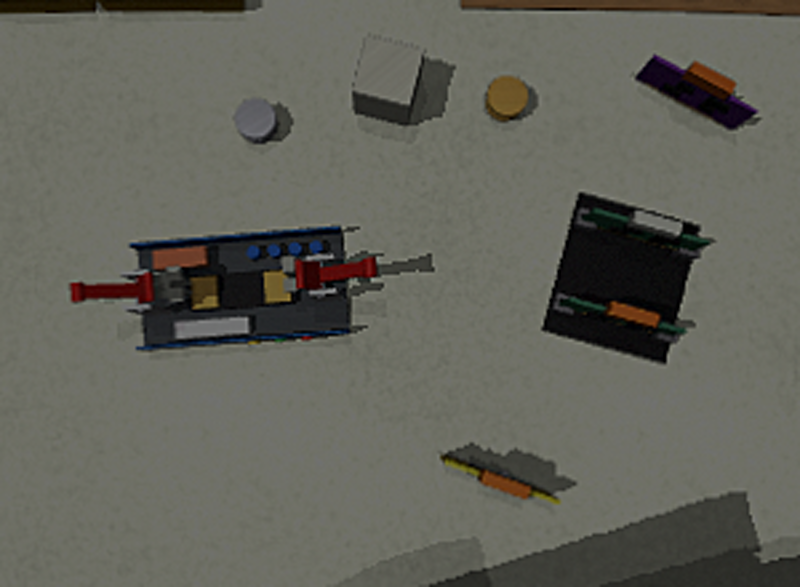

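Candidates, in top-image pixels: the green card with the orange handle in the stand (347,208), the spare with the white handle (355,173), the yellow look-alike (300,270) and the purple one (376,120). The task calls for the green one with the orange handle, at (347,208). Next is a close crop to check that choice and see the rack.

```bash
python3 - <<'E'
import cv2,numpy as np
b=cv2.imread('pics/t0.png')
a=cv2.resize(b[165:230,130:290],None,fx=5,fy=5,interpolation=cv2.INTER_LANCZOS4)
c=cv2.resize(b[160:230,310:382],None,fx=3.8,fy=3.8,interpolation=cv2.INTER_LANCZOS4)
s=cv2.imread('pics/s0.png');d=cv2.resize(s[145:235,245:345],None,fx=2.95,fy=2.95,interpolation=cv2.INTER_LANCZOS4)
o=np.zeros((600,800,3),np.uint8);o[:325]=a
o[330:330+c.shape[0],:c.shape[1]]=c[:270];o[330:330+d.shape[0],300:300+d.shape[1]]=d[:270]
o=cv2.convertScaleAbs(o,alpha=1.6)
cv2.imwrite('pics/c1.png',o)
E
```

```text
(no output)
```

View pics/c1.png

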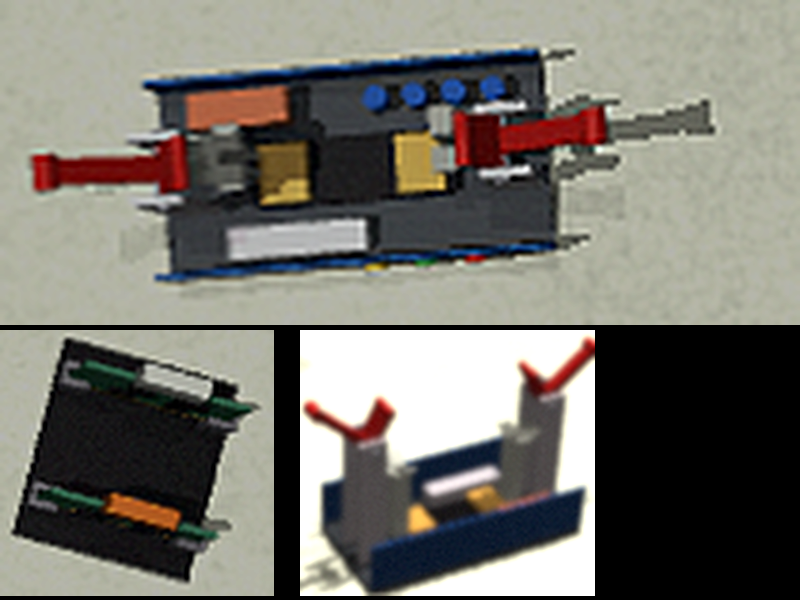

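The close crop confirms the card: green board with an orange block in the stand's slot nearer the robot, at crop (143,513). The guides show at crop (222,160) and (440,140). Next I fit the rack and card poses.

```bash
cat > fit.py <<'E'
from h import *
from scipy.optimize import least_squares
def fitpose(p,model,pix,x0):
    model=np.array(model,float);pix=np.array(pix,float)
    def W(q):
        return np.c_[model[:,:2]@np.array([[np.cos(q[2]),-np.sin(q[2])],[np.sin(q[2]),np.cos(q[2])]]).T+q[:2],model[:,2]]
    r=least_squares(lambda q:(proj(p,W(q))-pix).ravel(),x0,loss='soft_l1')
    return r.x,r.fun.reshape(-1,2)
def rectify(p,q,z,hx,hy,s):  # s px per m; image up=+x, left=+y in rack frame
    X,Y=np.meshgrid(np.arange(-hy,hy,1/s),np.arange(-hx,hx,1/s))
    lx,ly=-Y,-X; c,sn=np.cos(q[2]),np.sin(q[2])
    P=np.stack([q[0]+c*lx-sn*ly,q[1]+sn*lx+c*ly,np.full_like(lx,z)],-1)
    uv=proj(p,P.reshape(-1,3)).reshape(*lx.shape,2).astype(np.float32)
    return cv2.remap(p['color'][:,:,::-1].copy(),uv[...,0],uv[...,1],cv2.INTER_CUBIC)
E
python3 - <<'E'
from fit import *
np.set_printoptions(precision=4,suppress=True)
p=cam('top');hsv=cv2.cvtColor(p['color'],cv2.COLOR_RGB2HSV)
q,res=fitpose(p,[[.048,.1,.05],[.048,-.1,.05],[-.048,.1,.05],[-.048,-.1,.05]],[[159.4,182],[238,175.6],[161.6,220.6],[241.2,214.4]],[.54,.15,0])
print('rack',q,res.ravel())
# orange handle
m=cv2.inRange(hsv,(5,140,80),(18,255,255));m[:195]=0;m[222:]=0;m[:,:325]=0;m[:,370:]=0
ys,xs=np.nonzero(m);W=np.array([at_z(p,u,v,.121)for u,v in zip(xs,ys)])
r=cv2.minAreaRect(W[:,:2].astype(np.float32)*1000);print('grip',len(xs),r,W.mean(0))
# green board ends top edge z=.093; stand black mask
for nm,pt in(('card',(347,208)),):pass
m=cv2.inRange(hsv,(0,0,0),(179,255,45));m[:,:305]=0;m[:155]=0;m[232:]=0;m[:,385:]=0
cs=max(cv2.findContours(m,0,2)[0],key=cv2.contourArea);print('stand px',cv2.minAreaRect(cs))
a=rectify(p,q,.0935,.03,.1,4000);cv2.imwrite('pics/rect.png',np.vstack([cv2.convertScaleAbs(a,alpha=1.6),cv2.convertScaleAbs(rectify(p,q,.05,.06,.1,4000)[::1],alpha=1.3)[:340]]))
np.save('rack.npy',q)
E
```

```text
rack [0.5348 0.1435 0.0866] [-0.511   0.1554  0.4652  0.1668 -0.2333 -0.1343  0.2573 -0.1933]
grip 87 ((511.0995788574219, -209.8413848876953), (43.19358825683594, 10.961193084716797), 75.16444396972656) [ 0.5112 -0.2098  0.121 ]
stand px ((344.5057678222656, 194.27938842773438), (51.655269622802734, 53.582305908203125), 15.5241117477417)
```

View pics/rect.png

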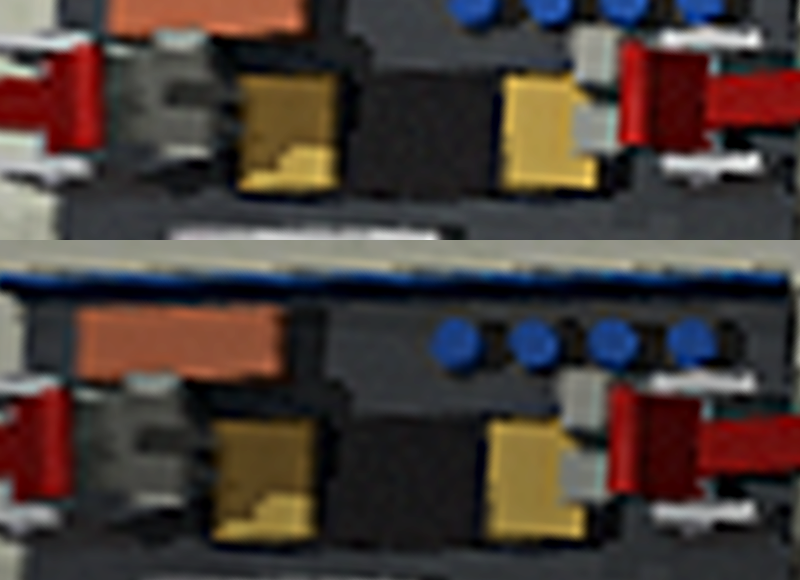

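The rectified view (4 px/mm, centre at (400,120)) shows the guide flares centred at rows ~90, so the slot sits about +7.5 mm from my fitted frame's centre. I'll refine the rack fit with both cameras and write a move helper.

```bash
cat > mv.py <<'E'
from h import *
def rel(pos,yaw,st=None):
    """print shift (tool mm) and turn (deg) to TCP world pos, tool z down, tool y along world yaw(deg)"""
    st=st or ctrl.get_state(); R0=R.from_quat(st['tcp_rot']); a=np.radians(yaw)
    y=np.array([np.cos(a),np.sin(a),0]);z=np.array([0,0,-1.]);x=np.cross(y,z)
    R1=R.from_matrix(np.c_[x,y,z])
    return (R0.inv()*R1).as_rotvec(degrees=True).round(2),(R0.inv().apply(np.array(pos)-st['eef_pos'])*1000).round(1)
E
python3 - <<'E'
from fit import *;from mv import rel
np.set_printoptions(precision=4,suppress=True)
t=cam('top');s=cam('scene')
M1=[[.048,.1,.05],[.048,-.1,.05],[-.048,.1,.05],[-.048,-.1,.05]];P1=[[159.4,182],[238,175.6],[161.6,220.6],[241.2,214.4]]
M2=[[.048,-.1,.05],[.048,.1,.05],[.049,-.1,0],[.049,.1,0],[-.048,-.1,.05]];P2=[[269.4,218.9],[341.3,198.9],[268.7,233.8],[339.9,214.5],[252.8,197.5]]
print('top',fitpose(t,M1,P1,[.53,.14,.09])[0]);q,r=fitpose(s,M2,P2,[.53,.14,.09]);print('scene',q,r.ravel())
q=np.load('rack.npy');c,n=np.cos(q[2]),np.sin(q[2])
for nm,uv,z in(('padL',(187,199.4),.025),('padR',(214,197.4),.025)):
    w=at_z(t,*uv,z)[:2]-q[:2];print(nm,c*w[0]+n*w[1],-n*w[0]+c*w[1])
print(rel([.511,-.209,.22],-14.84))
E
```

```text
top [0.5348 0.1435 0.0866]
scene [0.5387 0.1475 0.0772] [-0.6929 -0.1464  1.0113 -1.0088  0.0371  1.9826  0.5007 -0.1262 -0.7108
 -0.421 ]
padL 0.0010900315781570348 0.0356613806966458
padR 0.0007380630518494767 -0.03330657930872489
(array([ -0.  ,  -0.  , -51.11]), array([ 381.4, -275.9,   33.4]))
```

Units first: shifts go in shares of 500 mm and turns go in shares of 90 degrees. So 381.4 mm / 500 = 0.7628, -275.9 mm / 500 = -0.5518, -51.1 degrees / 90 = -0.5678.

Emit:
send_rows(rows="0 0 -0.0711 0.096 -0.068 0.008 0;0 0 -0.1422 0.19 -0.138 0.016 0;0 0 -0.2133 0.286 -0.206 0.024 0;0 0 -0.2844 0.382 -0.276 0.034 0;0 0 -0.3556 0.478 -0.344 0.042 0;0 0 -0.4267 0.572 -0.414 0.05 0;0 0 -0.4978 0.668 -0.482 0.058 0;0 0 -0.5678 0.7628 -0.5518 0.0668 0", grip_force=40)

```text
time: 2.25
eef_pos: [0.5118, -0.2073, 0.2203]
tcp_rot: [0.791, 0.611, 0.0, 0.001]
contact_force: [0.6, -2.0, 0.2]
opening: 0.497
finger_force: 0.0
```

```bash
python3 - <<'E'
from fit import *;from mv import rel
np.set_printoptions(precision=4,suppress=True)
print(rel([.511,-.209,.15],-14.84));s=ctrl.get_state();print(s['time'],s['eef_pos'],s['opening'],s['qpos'])
p=cam('scene')
cv2.imwrite('pics/c2.png',cv2.resize(p['color'][120:290,90:270,::-1],(630,595),interpolation=cv2.INTER_CUBIC))
E
```

```text
(array([0.07, 0.02, 0.19]), array([-1.8, -0.5, 70.3]))
2.25 [ 0.5118 -0.2073  0.2203] 0.4968257856536061 [-0.5686  0.0459  1.9121  0.      1.1824 -0.313 ]
```

View pics/c2.png

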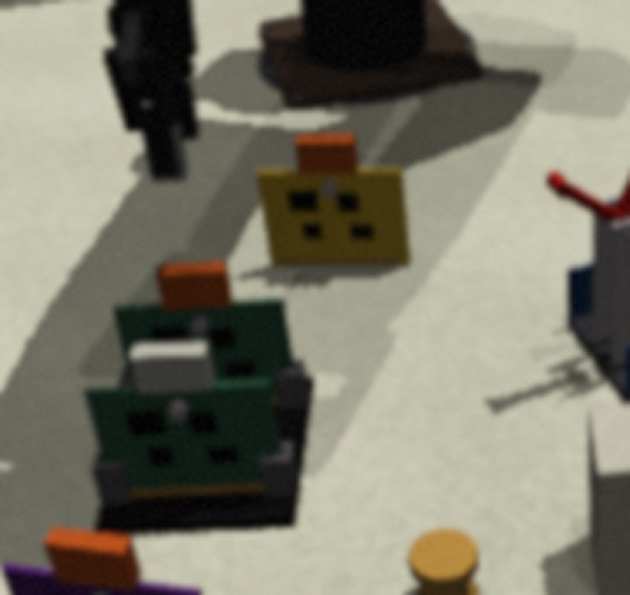

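The picture shows the half-open fingers above the orange-handled card: tips at crop (165,175), handle at (195,285). Descending.

To row units: 108 mm / 500 = 0.216, 90 mm / 500 = 0.18, 0.2 degrees / 90 = 0.0022.

Emit:
send_rows(rows="0 0 0.0022 -0.0036 -0.001 0.07 0;0 0 0.0022 -0.0036 -0.001 0.14 0;0 0 0.0022 -0.0036 -0.001 0.18 0;0 0 0.0022 -0.0036 -0.001 0.216 0;0 0 0.0022 -0.0036 -0.001 0.216 0")

```text
time: 2.92
eef_pos: [0.5092, -0.2103, 0.1105]
tcp_rot: [0.794, 0.608, -0.001, -0.001]
contact_force: [0.3, 0.3, 0.5]
opening: 0.497
finger_force: 0.0
```

Emit:
send_rows(rows="0 0 0 0 0 0 -0.5;0 0 0 0 0 0 -0.7;0 0 0 0 0 0 -0.9;0 0 0 0 0 0 -1;0 0 0 0 0 0 -1")

```text
time: 3.55
eef_pos: [0.5109, -0.2112, 0.1133]
tcp_rot: [0.794, 0.608, 0.0, 0.001]
contact_force: [-0.7, 0.8, 5.7]
opening: 0.133
finger_force: 41.4
```

To row units: -175 mm / 500 = -0.35, -165 mm / 500 = -0.33.

Emit:
send_rows(rows="0 0 0 0 0 -0.02 -1;0 0 0 0 0 -0.05 -1;0 0 0 0 0 -0.09 -1;0 0 0 0 0 -0.15 -1;0 0 0 0 0 -0.22 -1;0 0 0 0 0 -0.28 -1;0 0 0 0 0 -0.33 -1;0 0 0 0 0 -0.35 -1")

```text
time: 4.55
eef_pos: [0.5098, -0.2105, 0.2889]
tcp_rot: [0.793, 0.609, -0.0, 0.001]
contact_force: [-0.1, -0.7, -2.4]
opening: 0.129
finger_force: 40.3
```

```bash
python3 - <<'E'
from fit import *;from mv import rel
np.set_printoptions(precision=4,suppress=True)
s=ctrl.get_state();print(s['time'],s['eef_pos'],s['opening'],s['contact_force'],s['wrist_torque'])
print(rel([.542,.1455,.285],4.9))
p=cam('scene');t=cam('top')
cv2.imwrite('pics/c3.png',np.hstack([cv2.resize(x['color'][a:a+150,b:b+110,::-1],(396,540),interpolation=cv2.INTER_CUBIC) for x,a,b in((p,100,90),(t,120,300))]))
E
```

```text
4.55 [ 0.5098 -0.2105  0.2889] 0.12887404380717538 [-0.1303 -0.6832 -2.3722] [ 0.0364  0.0131 -0.0197]
(array([  0.04,   0.05, -19.93]), array([352.2, -61.3,   3.6]))
```

View pics/c3.png

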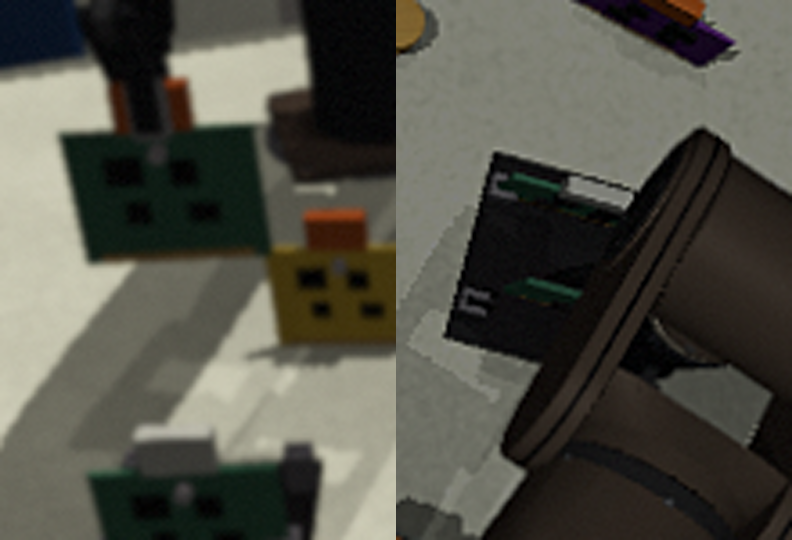

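The card hangs level in the grip, handle gripped near its middle at crop (150,105) on the left. Carrying it over the rack.

To row units: 352 mm / 500 = 0.704, -61.3 mm / 500 = -0.1226, -19.9 degrees / 90 = -0.2211.

Emit:
send_rows(rows="0 0 -0.0278 0.088 -0.016 0 -1;0 0 -0.0556 0.176 -0.03 0 -1;0 0 -0.0833 0.264 -0.046 0 -1;0 0 -0.1111 0.352 -0.062 0 -1;0 0 -0.1389 0.44 -0.076 0 -1;0 0 -0.1667 0.528 -0.092 0 -1;0 0 -0.1944 0.616 -0.108 0 -1;0 0 -0.2211 0.704 -0.1226 0 -1")

```text
time: 5.65
eef_pos: [0.5411, 0.1466, 0.2848]
tcp_rot: [0.676, 0.737, -0.002, -0.001]
contact_force: [0.1, -0.6, -2.3]
opening: 0.133
finger_force: 40.3
```

```bash
python3 - <<'E'
from fit import *;from mv import rel
np.set_printoptions(precision=4,suppress=True)
s=ctrl.get_state();print(s['time'],s['eef_pos'],s['opening'],s['contact_force'],s['wrist_torque'],s['qpos'])
print(rel([.542,.1455,.225],4.9))
E
```

```text
5.65 [0.5411 0.1466 0.2848] 0.13328473298457205 [ 0.0791 -0.6152 -2.3216] [-0.0109 -0.037  -0.0501] [ 0.0837  0.0128  1.8253 -0.0003  1.3075 -0.0025]
(array([-0.23,  0.02,  0.04]), array([-1.2,  1. , 59.8]))
```

Emit:
send_rows(rows="0 0 0 -0.0024 0.002 0.04 -1;0 0 0 -0.0024 0.002 0.09 -1;0 0 0 -0.0024 0.002 0.13 -1;0 0 0 -0.0024 0.002 0.148 -1;0 0 0 -0.0024 0.002 0.148 -1;0 0 0 -0.0024 0.002 0.148 -1")

```text
time: 6.4
eef_pos: [0.544, 0.144, 0.214]
tcp_rot: [0.677, 0.736, 0.001, 0.001]
contact_force: [-0.6, -0.6, -1.5]
opening: 0.133
finger_force: 40.3
```

```bash
python3 - <<'E'
from fit import *;from mv import rel
np.set_printoptions(precision=4,suppress=True)
s=ctrl.get_state();print(s['time'],s['eef_pos'],s['opening'],s['contact_force'],s['wrist_torque'])
p=cam('scene','s3.png');t=cam('top','t3.png')
a=cv2.resize(p['color'][115:225,240:350,::-1],(500,500),interpolation=cv2.INTER_LANCZOS4)
b=cv2.resize(t['color'][140:260,140:214,::-1],(300,486),interpolation=cv2.INTER_LANCZOS4)
o=np.zeros((500,800,3),np.uint8);o[:,:500]=a;o[:486,500:]=b
cv2.imwrite('pics/c4.png',cv2.convertScaleAbs(o,alpha=1.5))
E
```

```text
6.4 [0.544 0.144 0.214] 0.13341318160183988 [-0.6258 -0.6268 -1.5005] [ 0.0196 -0.0331 -0.0068]
```

View pics/c4.png

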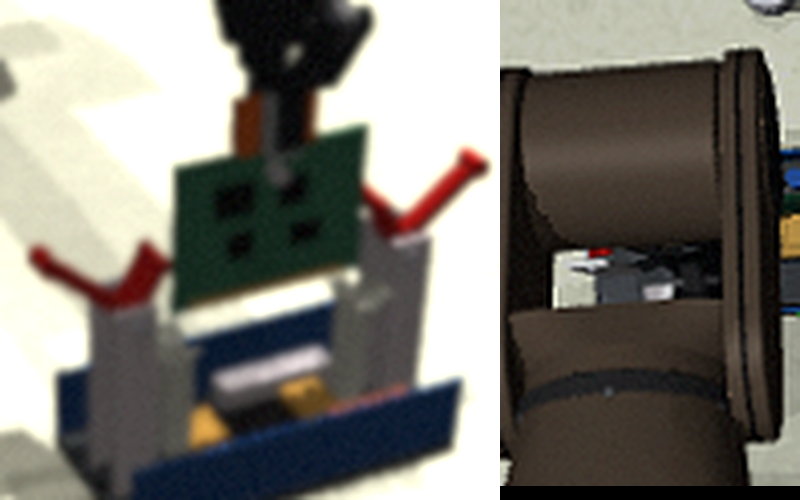

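```bash
python3 - <<'E'
from fit import *
np.set_printoptions(precision=4,suppress=True)
p=cam('scene');y=.0855;ex=np.array([np.cos(y),np.sin(y)]);ey=np.array([-np.sin(y),np.cos(y)])
O=np.array([.5358,.1452])
def pl(u,v,X): # intersect with plane rack-x = X
    o,d=ray(p,240+u/4.545,115+v/4.545)
    k=(X-(o[:2]-O)@ex)/(d[:2]@ex);w=o+k*d
    return (w[:2]-O)@ey,w[2]
for n,u,v,X in(('cardL',176,308,.0065),('cardR',355,270,.0065),('cardTL',174,166,.0065),('cardTR',367,125,.0065),('cheek-94',92,308,.015),('cheek-70',160,298,.015),('cheek70',362,252,.015),('cheek94',432,236,.015)):print(n,pl(u,v,X))
t=ctrl.get_state();print(t['eef_pos'],t['tcp_rot'],((t['eef_pos'][:2]-O)@ex,(t['eef_pos'][:2]-O)@ey))
E
```

```text
cardL (np.float64(-0.05172700782964107), np.float64(0.10972742147200631))
cardR (np.float64(0.05556665782347801), np.float64(0.10446998573901067))
cardTL (np.float64(-0.05461744065816289), np.float64(0.1927301895973012))
cardTR (np.float64(0.0554942854329271), np.float64(0.19096097539252))
cheek-94 (np.float64(-0.10295956364810943), np.float64(0.12867778065686242))
cheek-70 (np.float64(-0.06538210252656597), np.float64(0.12435231726780416))
cheek70 (np.float64(0.05323113830330202), np.float64(0.12086408624687017))
cheek94 (np.float64(0.09706730408666743), np.float64(0.11961306722270365))
[0.5439 0.1441 0.2141] [0.6766 0.7364 0.0007 0.0007] (np.float64(0.007967341445027056), np.float64(-0.0017473267135491512))
```

To row units: 14 mm / 500 = 0.028, 12 mm / 500 = 0.024.

Emit:
send_rows(rows="0 0 0 0 0 0.01 -1;0 0 0 0 0 0.018 -1;0 0 0 0 0 0.024 -1;0 0 0 0 0 0.028 -1;0 0 0 0 0 0.028 -1")

```text
time: 7.18
eef_pos: [0.5432, 0.1442, 0.1986]
tcp_rot: [0.677, 0.736, -0.0, -0.0]
contact_force: [-0.7, -0.3, -2.6]
opening: 0.134
finger_force: 40.3
```

To row units: 3 mm / 500 = 0.006, 2 mm / 500 = 0.004.

Emit:
send_rows(rows="0 0 0 0 0 0.002 -1;0 0 0 0 0 0.004 -1;0 0 0 0 0 0.006 -1;0 0 0 0 0 0.006 -1")

```text
time: 7.68
eef_pos: [0.5433, 0.1442, 0.1958]
tcp_rot: [0.677, 0.736, -0.0, -0.0]
contact_force: [-0.1, -0.3, -2.5]
opening: 0.131
finger_force: 40.3
```

To row units: 3 mm / 500 = 0.006, 2 mm / 500 = 0.004.

Emit:
send_rows(rows="0 0 0 0 0 0.002 -1;0 0 0 0 0 0.004 -1;0 0 0 0 0 0.006 -1;0 0 0 0 0 0.006 -1")

```text
time: 8.18
eef_pos: [0.5432, 0.1442, 0.1928]
tcp_rot: [0.677, 0.736, -0.0, -0.0]
contact_force: [0.5, 0.4, -2.4]
opening: 0.135
finger_force: 40.3
```

To row units: 2 mm / 500 = 0.004, 1.5 mm / 500 = 0.003.

Emit:
send_rows(rows="0 0 0 0 0 0.002 -1;0 0 0 0 0 0.003 -1;0 0 0 0 0 0.004 -1;0 0 0 0 0 0.004 -1")

```text
time: 8.68
eef_pos: [0.5433, 0.1441, 0.1909]
tcp_rot: [0.677, 0.736, -0.0, -0.0]
contact_force: [0.2, 0.9, -2.3]
opening: 0.134
finger_force: 40.3
```

To row units: 2 mm / 500 = 0.004, 1.5 mm / 500 = 0.003.

Emit:
send_rows(rows="0 0 0 0 0 0.002 -1;0 0 0 0 0 0.003 -1;0 0 0 0 0 0.004 -1;0 0 0 0 0 0.004 -1")

```text
time: 9.18
eef_pos: [0.5431, 0.1441, 0.1885]
tcp_rot: [0.676, 0.736, -0.0, -0.0]
contact_force: [-0.4, -0.8, -3.0]
opening: 0.134
finger_force: 40.3
```

Emit:
send_rows(rows="0 0 0 0 0 0.002 -1;0 0 0 0 0 0.003 -1;0 0 0 0 0 0.004 -1;0 0 0 0 0 0.004 -1")

```text
time: 9.68
eef_pos: [0.5431, 0.1442, 0.1867]
tcp_rot: [0.677, 0.736, -0.0, -0.0]
contact_force: [-1.6, 0.0, -2.3]
opening: 0.135
finger_force: 40.3
```

To row units: 3 mm / 500 = 0.006, 2 mm / 500 = 0.004.

Emit:
send_rows(rows="0 0 0 0 -0.0008 0.002 -1;0 0 0 0 -0.0008 0.004 -1;0 0 0 0 -0.0008 0.006 -1;0 0 0 0 -0.0008 0.006 -1")

```text
time: 10.18
eef_pos: [0.5429, 0.1441, 0.1838]
tcp_rot: [0.677, 0.736, 0.0, 0.0]
contact_force: [-0.4, -0.2, -2.8]
opening: 0.133
finger_force: 40.3
```

Emit:
send_rows(rows="0 0 0 0 0 0.002 -1;0 0 0 0 0 0.004 -1;0 0 0 0 0 0.006 -1;0 0 0 0 0 0.006 -1")

```text
time: 10.68
eef_pos: [0.5429, 0.1441, 0.1808]
tcp_rot: [0.677, 0.736, 0.0, 0.0]
contact_force: [0.5, -0.0, -1.9]
opening: 0.13
finger_force: 40.3
```

To row units: 8 mm / 500 = 0.016, 1.5 mm / 500 = 0.003.

Emit:
send_rows(rows="0 0 0 0 0 0.003 -1;0 0 0 0 0 0.006 -1;0 0 0 0 0 0.009 -1;0 0 0 0 0 0.012 -1;0 0 0 0 0 0.015 -1;0 0 0 0 0 0.016 -1")

```text
time: 11.42
eef_pos: [0.5429, 0.1441, 0.1728]
tcp_rot: [0.677, 0.736, 0.0, -0.0]
contact_force: [0.4, 0.1, -1.5]
opening: 0.136
finger_force: 40.3
```

To row units: 8 mm / 500 = 0.016, 1.5 mm / 500 = 0.003.

Emit:
send_rows(rows="0 0 0 0 0 0.003 -1;0 0 0 0 0 0.006 -1;0 0 0 0 0 0.009 -1;0 0 0 0 0 0.012 -1;0 0 0 0 0 0.015 -1;0 0 0 0 0 0.016 -1")

```text
time: 12.18
eef_pos: [0.5429, 0.1441, 0.1648]
tcp_rot: [0.677, 0.736, -0.0, -0.0]
contact_force: [0.7, 0.9, -3.1]
opening: 0.129
finger_force: 40.3
```

To row units: 13 mm / 500 = 0.026, 11.5 mm / 500 = 0.023.

Emit:
send_rows(rows="0 0 0 0 0 0.003 -1;0 0 0 0 0 0.007 -1;0 0 0 0 0 0.011 -1;0 0 0 0 0 0.015 -1;0 0 0 0 0 0.019 -1;0 0 0 0 0 0.023 -1;0 0 0 0 0 0.026 -1")

```text
time: 13.05
eef_pos: [0.5429, 0.1441, 0.1517]
tcp_rot: [0.677, 0.736, -0.0, -0.0]
contact_force: [0.5, 0.4, -1.9]
opening: 0.128
finger_force: 40.3
```

To row units: 13 mm / 500 = 0.026, 11.5 mm / 500 = 0.023.

Emit:
send_rows(rows="0 0 0 0 0 0.003 -1;0 0 0 0 0 0.007 -1;0 0 0 0 0 0.011 -1;0 0 0 0 0 0.015 -1;0 0 0 0 0 0.019 -1;0 0 0 0 0 0.023 -1;0 0 0 0 0 0.026 -1")

```text
time: 13.92
eef_pos: [0.5429, 0.1441, 0.1388]
tcp_rot: [0.677, 0.736, -0.0, -0.0]
contact_force: [0.8, -0.6, -1.8]
opening: 0.134
finger_force: 40.3
```

To row units: 4 mm / 500 = 0.008, 3 mm / 500 = 0.006.

Emit:
send_rows(rows="0 0 0 0 0 0.002 -1;0 0 0 0 0 0.004 -1;0 0 0 0 0 0.006 -1;0 0 0 0 0 0.008 -1;0 0 0 0 0 0.008 -1")

```text
time: 14.55
eef_pos: [0.5429, 0.1441, 0.1348]
tcp_rot: [0.677, 0.736, -0.0, -0.0]
contact_force: [0.7, 0.2, -2.2]
opening: 0.135
finger_force: 40.3
```

To row units: 2.5 mm / 500 = 0.005, 2 mm / 500 = 0.004.

Emit:
send_rows(rows="0 0 0 0 0 0.002 -1;0 0 0 0 0 0.004 -1;0 0 0 0 0 0.005 -1;0 0 0 0 0 0.005 -1")

```text
time: 15.05
eef_pos: [0.5429, 0.1441, 0.1324]
tcp_rot: [0.677, 0.736, 0.0, -0.0]
contact_force: [-0.3, 1.1, -2.1]
opening: 0.132
finger_force: 40.3
```

To row units: 1.5 mm / 500 = 0.003, 1.4 mm / 500 = 0.0028.

Emit:
send_rows(rows="0 0 0 0 0 0.0014 -1;0 0 0 0 0 0.0028 -1;0 0 0 0 0 0.003 -1")

```text
time: 15.42
eef_pos: [0.5429, 0.1441, 0.1309]
tcp_rot: [0.677, 0.736, 0.0, -0.0]
contact_force: [-0.2, 1.2, -2.3]
opening: 0.133
finger_force: 40.3
```

To row units: 1.5 mm / 500 = 0.003, 1.4 mm / 500 = 0.0028.

Emit:
send_rows(rows="0 0 0 0 0 0.0014 -1;0 0 0 0 0 0.0028 -1;0 0 0 0 0 0.003 -1")

```text
time: 15.8
eef_pos: [0.5431, 0.1442, 0.1302]
tcp_rot: [0.676, 0.736, 0.0, 0.0]
contact_force: [-2.4, -0.1, 3.9]
opening: 0.134
finger_force: 41.1
```

The upward force jumped by about 6 N, so the card is on the contacts. Releasing.

Emit:
send_rows(rows="0 0 0 0 0 0 -0.6;0 0 0 0 0 0 -0.4;0 0 0 0 0 0 -0.2;0 0 0 0 0 0 0")

```text
time: 16.3
eef_pos: [0.543, 0.1441, 0.1294]
tcp_rot: [0.677, 0.736, 0.0, 0.0]
contact_force: [0.4, 0.4, 0.4]
opening: 0.498
finger_force: 0.0
```

To row units: -150 mm / 500 = -0.3, -130 mm / 500 = -0.26.

Emit:
send_rows(rows="0 0 0 0 0 -0.02 0;0 0 0 0 0 -0.06 0;0 0 0 0 0 -0.12 0;0 0 0 0 0 -0.18 0;0 0 0 0 0 -0.26 0;0 0 0 0 0 -0.3 0")

```text
time: 17.05
eef_pos: [0.5439, 0.1442, 0.283]
tcp_rot: [0.676, 0.736, 0.002, 0.002]
contact_force: [0.8, -0.2, -0.6]
opening: 0.499
finger_force: 0.0
```

```bash
python3 - <<'E'
from fit import *
np.set_printoptions(precision=4,suppress=True)
s=ctrl.get_state();print(s['time'],s['eef_pos'],s['tcp_rot'],s['contact_force'],s['qpos'])
p=cam('scene','s4.png');t=cam('top','t4.png')
for n in('knob_left','knob_right'):
  for c in(p,t):
    for r in ctrl.look_for(c,n)[:2]: w=world(c,r['position']);print(n,round(r['p'],2),w,proj(c,w)[0])
a=cv2.resize(p['color'][130:240,240:350,::-1],(500,500),interpolation=cv2.INTER_LANCZOS4)
b=cv2.resize(t['color'][150:250,135:210,::-1],(300,400),interpolation=cv2.INTER_LANCZOS4)
o=np.zeros((500,800,3),np.uint8);o[:,:500]=a;o[:400,500:]=b
cv2.imwrite('pics/c5.png',cv2.convertScaleAbs(o,alpha=1.2))
E
```

```text
17.05 [0.5439 0.1442 0.283 ] [0.6765 0.7364 0.0018 0.0017] [ 0.8345 -0.2133 -0.6336] [ 0.079   0.0142  1.8274 -0.      1.295  -0.0058]
knob_left 0.68 [0.5333 0.2426 0.1388] [333.7426 158.3285]
knob_left 0.55 [0.7278 0.0077 0.1018] [255.1504 117.3451]
knob_right 0.56 [0.5496 0.0636 0.1362] [266.8815 176.1146]
knob_right 0.3 [ 0.7324 -0.1081  0.0401] [217.0395 281.0614]
knob_right 0.52 [0.5431 0.06   0.1416] [231.8478 192.2542]
```

View pics/c5.png

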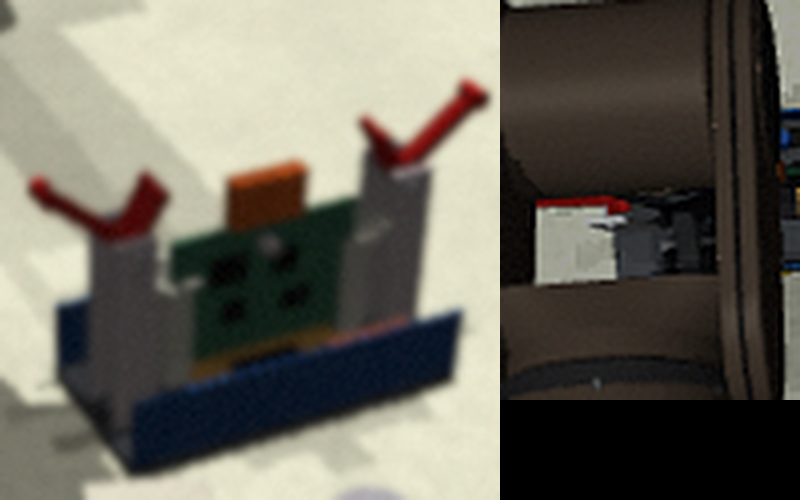

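The card stands in both guides and on the contacts with both levers open; knobs at crop (475,95) and (40,188). Measuring the knobs for the lever pushes.

```bash
cat > lev.py <<'E'
from h import *
yw=.0845;ex=np.array([np.cos(yw),np.sin(yw)]);ey=np.array([-np.sin(yw),np.cos(yw)]);C=np.array([.5358,.1455])
Rw=lambda x,y,z:np.r_[C+x*ex+y*ey,z]
def wp(th,side,d,gap=0): # TCP for lever lean th (inward +)
    return Rw(0,side*(.080-.06*np.sin(th)+.017+gap),.113+.06*np.cos(th)-d+.022)
E
python3 - <<'E'
from lev import *;from mv import rel
np.set_printoptions(precision=4,suppress=True)
p=cam('scene')
for n,u,v in(('L',475,95),('R',40,188),('grip TL',228,180),('grip TR',304,163)):
    for X in(0.,.013):
        o,d=ray(p,240+u/4.545,130+v/4.545);k=(X-(o[:2]-C)@ex)/(d[:2]@ex);w=o+k*d;print(n,X,(w[:2]-C)@ey,w[2])
w=wp(-.96,1,.008,.014);print(w,rel(Rw(0,.165,.283),4.84),rel(w,4.84))
E
```

```text
L 0.0 0.13099404290626723 0.14860520967794505
L 0.013 0.12088471102381329 0.15720288281247985
R 0.0 -0.1241063280282163 0.1557205047254654
R 0.013 -0.12953784761597154 0.1641877036684819
grip TL 0.0 -0.01927810951276515 0.13353046623794385
grip TL 0.013 -0.02663187926270803 0.14240456711715327
grip TR 0.0 0.02579228269762147 0.13240220486919796
grip TR 0.013 0.01761205066525885 0.14129699483985403
[0.5223 0.3051 0.1614] (array([-0.23, -0.  ,  0.01]), array([167. ,  -6.1,  -5.9])) (array([-0.23, -0.  ,  0.01]), array([162.2,  -5.6, 115.7]))
```

To row units: 164 mm / 500 = 0.328, 130 mm / 500 = 0.26.

Emit:
send_rows(rows="0 0 0 0.08 -0.004 0 -1;0 0 0 0.17 -0.006 0 -1;0 0 0 0.26 -0.01 0 -1;0 0 0 0.328 -0.012 0 -1;0 0 0 0.328 -0.012 0.08 -1;0 0 0 0.328 -0.012 0.17 -1;0 0 0 0.328 -0.012 0.228 -1;0 0 0 0.328 -0.012 0.228 -1")

```text
time: 18.4
eef_pos: [0.5204, 0.306, 0.1607]
tcp_rot: [0.677, 0.736, -0.004, -0.002]
contact_force: [0.2, 0.3, 0.1]
opening: 0.002
finger_force: 0.0
```

```bash
python3 - <<'E'
from lev import *;from mv import rel
np.set_printoptions(precision=4,suppress=True)
s=ctrl.get_state();print(s['time'],s['eef_pos'],s['contact_force'],s['opening'])
for th in np.linspace(-.96,.35,14):print(round(th+.96,2),*rel(wp(th,1,.008-.004*(th+.96)/1.31),4.84))
E
```

```text
18.4 [0.5204 0.306  0.1607] [0.1882 0.2696 0.1107] 0.0024128422196232004
0.0 [-0.51  0.15  0.01] [-15.1   1.8  -0.7]
0.1 [-0.51  0.15  0.01] [-18.8   1.7  -5.8]
0.2 [-0.51  0.15  0.01] [-23.    1.7 -10.4]
0.3 [-0.51  0.15  0.01] [-27.6   1.6 -14.7]
0.4 [-0.51  0.15  0.01] [-32.6   1.6 -18.4]
0.5 [-0.51  0.15  0.01] [-37.9   1.6 -21.6]
0.6 [-0.51  0.15  0.01] [-43.4   1.5 -24.3]
0.71 [-0.51  0.15  0.01] [-49.2   1.5 -26.4]
0.81 [-0.51  0.15  0.01] [-55.1   1.5 -27.9]
0.91 [-0.51  0.15  0.01] [-61.2   1.5 -28.9]
1.01 [-0.51  0.15  0.01] [-67.2   1.5 -29.2]
1.11 [-0.51  0.15  0.01] [-73.2   1.5 -28.9]
1.21 [-0.51  0.15  0.01] [-79.1   1.5 -28. ]
1.31 [-0.51  0.15  0.01] [-84.9   1.5 -26.5]
```

To row units: -23 mm / 500 = -0.046, -10.4 mm / 500 = -0.0208.

Emit:
send_rows(rows="0 0 0 -0.01 0.0034 -0.001 -1;0 0 0 -0.02 0.0034 -0.0014 -1;0 0 0 -0.026 0.0034 -0.0014 -1;0 0 0 -0.032 0.0034 -0.004 -1;0 0 0 -0.038 0.0034 -0.0116 -1;0 0 0 -0.042 0.0034 -0.016 -1;0 0 0 -0.046 0.0034 -0.0208 -1;0 0 0 -0.046 0.0034 -0.0208 -1")

```text
time: 19.4
eef_pos: [0.527, 0.2844, 0.1768]
tcp_rot: [0.677, 0.736, 0.001, 0.0]
contact_force: [-1.4, 3.3, 3.6]
opening: 0.001
finger_force: 2.1
```

```bash
python3 - <<'E'
from lev import *;from mv import rel
np.set_printoptions(precision=4,suppress=True)
s=ctrl.get_state();print(s['time'],s['eef_pos'],(s['eef_pos'][:2]-C)@ex,(s['eef_pos'][:2]-C)@ey,s['contact_force'])
for th in np.linspace(-.96,.35,14):print(round(th+.96,2),*rel(wp(th,1,.008-.004*(th+.96)/1.31),4.84))
E
```

```text
19.4 [0.527  0.2844 0.1768] 0.0030080032661787405 0.13918857757187894 [-1.4367  3.2742  3.5692]
0.0 [ 0.07 -0.02  0.02] [ 7.  -3.  15.3]
0.1 [ 0.07 -0.02  0.02] [ 3.2 -3.  10.3]
0.2 [ 0.07 -0.02  0.02] [-0.9 -3.   5.6]
0.3 [ 0.07 -0.02  0.02] [-5.5 -3.   1.3]
0.4 [ 0.07 -0.02  0.02] [-10.5  -3.   -2.4]
0.5 [ 0.07 -0.02  0.02] [-15.8  -3.   -5.7]
0.6 [ 0.07 -0.02  0.02] [-21.3  -3.   -8.4]
0.71 [ 0.07 -0.02  0.02] [-27.1  -3.  -10.5]
0.81 [ 0.07 -0.02  0.02] [-33.  -3. -12.]
0.91 [ 0.07 -0.02  0.02] [-39.   -3.  -12.9]
1.01 [ 0.07 -0.02  0.02] [-45.   -3.  -13.3]
1.11 [ 0.07 -0.02  0.02] [-51.1  -3.  -13. ]
1.21 [ 0.07 -0.02  0.02] [-57.   -3.  -12.1]
1.31 [ 0.07 -0.02  0.02] [-62.8  -3.  -10.6]
```

To row units: -13 mm / 500 = -0.026, -10.5 mm / 500 = -0.021.

Emit:
send_rows(rows="0 0 0 0.006 -0.003 0 -1;0 0 0 0.006 -0.006 0.011 -1;0 0 0 0 -0.006 0.011 -1;0 0 0 -0.006 -0.006 0.007 -1;0 0 0 -0.011 -0.006 0.0026 -1;0 0 0 -0.016 -0.006 -0.001 -1;0 0 0 -0.021 -0.006 -0.0048 -1;0 0 0 -0.026 -0.006 -0.008 -1")

```text
time: 20.4
eef_pos: [0.5258, 0.2764, 0.1842]
tcp_rot: [0.677, 0.736, 0.007, -0.002]
contact_force: [-3.3, 15.5, 12.3]
opening: -0.0
finger_force: 9.6
```

To row units: -23 mm / 500 = -0.046, -20 mm / 500 = -0.04.

Emit:
send_rows(rows="0 0 0 -0.006 0 -0.0032 -1;0 0 0 -0.011 0 -0.006 -1;0 0 0 -0.0166 0 -0.0086 -1;0 0 0 -0.022 0 -0.011 -1;0 0 0 -0.028 0 -0.013 -1;0 0 0 -0.034 0 -0.0144 -1;0 0 0 -0.04 0 -0.016 -1;0 0 0 -0.046 0 -0.0168 -1")

```text
time: 21.4
eef_pos: [0.5284, 0.2531, 0.1965]
tcp_rot: [0.677, 0.736, 0.007, -0.001]
contact_force: [-8.9, 11.1, 24.4]
opening: -0.002
finger_force: 13.4
```

```bash
python3 - <<'E'
from lev import *;from mv import rel
np.set_printoptions(precision=4,suppress=True)
s=ctrl.get_state();print(s['time'],s['eef_pos'],(s['eef_pos'][:2]-C)@ex,(s['eef_pos'][:2]-C)@ey,s['contact_force'])
for th in np.linspace(-.96,.35,14)[6:]:print(round(th+.96,2),*rel(wp(th,1,.008-.004*(th+.96)/1.31),4.84))
p=cam('scene','s5.png');cv2.imwrite('pics/c6.png',cv2.resize(p['color'][110:220,250:360,::-1],(500,500),interpolation=cv2.INTER_LANCZOS4))
E
```

```text
21.4 [0.5284 0.2531 0.1965] 0.0017539096717587588 0.10785936338919097 [-8.8694 11.1039 24.4157]
0.6 [ 0.44 -0.64 -0.03] [ 9.9 -1.8 11.5]
0.71 [ 0.44 -0.64 -0.03] [ 4.1 -1.8  9.3]
0.81 [ 0.44 -0.64 -0.03] [-1.8 -1.8  7.7]
0.91 [ 0.44 -0.64 -0.03] [-7.8 -1.8  6.7]
1.01 [ 0.44 -0.64 -0.03] [-13.8  -1.8   6.3]
1.11 [ 0.44 -0.64 -0.03] [-19.8  -1.8   6.5]
1.21 [ 0.44 -0.64 -0.03] [-25.7  -1.8   7.3]
1.31 [ 0.44 -0.64 -0.03] [-31.5  -1.8   8.7]
```

View pics/c6.png

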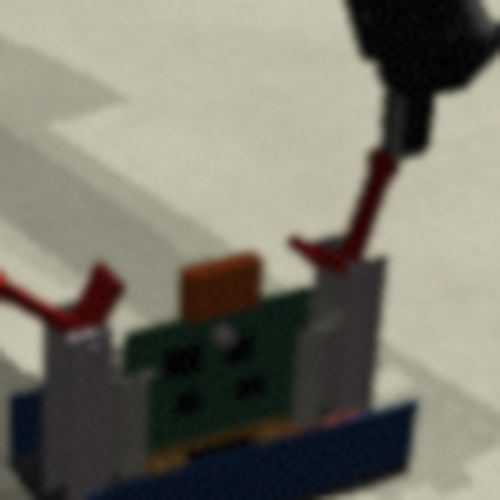

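The fingertip is riding on top of the knob (crop (385,158)) rather than outside it. I'll lift and back off, then come down outside it.

To row units: 28 mm / 500 = 0.056, -20 mm / 500 = -0.04.

Emit:
send_rows(rows="0 0 0 0.002 0 -0.024 -1;0 0 0 0.016 0 -0.04 -1;0 0 0 0.036 0 -0.04 -1;0 0 0 0.056 0 -0.04 -1;0 0 0 0.056 0 -0.04 -1;0 0 0 0.056 0 -0.04 -1")

```text
time: 22.2
eef_pos: [0.5242, 0.276, 0.2076]
tcp_rot: [0.676, 0.736, -0.001, -0.0]
contact_force: [-0.4, -0.3, 0.8]
opening: -0.0
finger_force: 0.0
```

```bash
python3 - <<'E'
from lev import *;from mv import rel
np.set_printoptions(precision=4,suppress=True)
s=ctrl.get_state();print(s['time'],s['eef_pos'],(s['eef_pos'][:2]-C)@ex,(s['eef_pos'][:2]-C)@ey,s['contact_force'])
p=cam('scene')
h=cv2.cvtColor(p['color'],cv2.COLOR_RGB2HSV)
m=cv2.inRange(h,(0,130,50),(6,255,255))|cv2.inRange(h,(172,130,50),(180,255,255))
m[:130]=0;m[185:]=0;m[:,:245]=0;m[:,360:]=0
n,l,st,c=cv2.connectedComponentsWithStats(m)
for i in range(1,n):
    if st[i,4]<15: continue
    ys,xs=np.nonzero(l==i);j=ys.argmin();print(st[i],c[i],'top',xs[ys<=ys.min()+1].mean(),ys.min())
# predicted knob pix for leans
for sd in(1,-1):
  for th in(-.96,-.8,-.6,-.5,-.4,-.3,-.2,-.1,0):print(sd,th,proj(p,Rw(0,sd*(.08-.06*np.sin(th)),.113+.06*np.cos(th)))[0])
E
```

```text
22.2 [0.5242 0.276  0.2076] -0.0005894696322571225 0.1309970525479397 [-0.4133 -0.2588  0.8444]
[315 162  15   8  54] [322.3333 165.5741] top 324.3333333333333 162
[247 168  30  15 138] [264.529 175.413] top 271.8 168
1 -0.96 [343.833  151.4847]
1 -0.8 [342.0593 149.3073]
1 -0.6 [339.2189 147.2328]
1 -0.5 [337.5678 146.4953]
1 -0.4 [335.783  145.9718]
1 -0.3 [333.8823 145.6699]
1 -0.2 [331.8848 145.5951]
1 -0.1 [329.8114 145.7503]
1 0 [327.6839 146.1356]
-1 -0.96 [246.8006 175.0615]
-1 -0.8 [249.249  171.6123]
-1 -0.6 [252.9646 167.7205]
-1 -0.5 [255.0488 166.0011]
-1 -0.4 [257.2533 164.4591]
-1 -0.3 [259.5531 163.1118]
-1 -0.2 [261.9222 161.9738]
-1 -0.1 [264.3337 161.0571]
-1 0 [266.7606 160.3708]
```

To row units: 25.5 mm / 500 = 0.051, 25 mm / 500 = 0.05.

Emit:
send_rows(rows="0 0 0 0 0 0.02 -1;0 0 0 0 0 0.04 -1;0 0 0 0 0 0.051 -1;0 0 0 -0.008 0 0.051 -1;0 0 0 -0.016 0 0.051 -1;0 0 0 -0.024 0 0.051 -1;0 0 0 -0.032 0 0.05 -1;0 0 0 -0.038 0 0.05 -1")

```text
time: 23.25
eef_pos: [0.5262, 0.2572, 0.1836]
tcp_rot: [0.677, 0.736, 0.001, -0.0]
contact_force: [-0.6, 4.7, 1.9]
opening: 0.001
finger_force: 2.2
```

To row units: -12 mm / 500 = -0.024, -9 mm / 500 = -0.018.

Emit:
send_rows(rows="0 0 0 -0.006 0 -0.002 -1;0 0 0 -0.012 0 -0.003 -1;0 0 0 -0.018 0 -0.004 -1;0 0 0 -0.024 0 -0.004 -1")

```text
time: 23.75
eef_pos: [0.5273, 0.2454, 0.1861]
tcp_rot: [0.676, 0.736, 0.001, 0.0]
contact_force: [-0.9, 4.9, 2.7]
opening: -0.003
finger_force: 2.2
```

To row units: -15 mm / 500 = -0.03, -12 mm / 500 = -0.024.

Emit:
send_rows(rows="0 0 0 -0.006 0 0 -1;0 0 0 -0.012 0 0 -1;0 0 0 -0.018 0 0 -1;0 0 0 -0.024 0 0.001 -1;0 0 0 -0.03 0 0.002 -1")

```text
time: 24.38
eef_pos: [0.5283, 0.2299, 0.1841]
tcp_rot: [0.677, 0.736, -0.0, -0.0]
contact_force: [0.6, 4.8, 3.5]
opening: -0.005
finger_force: 2.5
```

To row units: -6 mm / 500 = -0.012, -4.5 mm / 500 = -0.009.

Emit:
send_rows(rows="0 0 0 -0.003 0 0 -1;0 0 0 -0.006 0 0 -1;0 0 0 -0.009 0 0.001 -1;0 0 0 -0.012 0 0.002 -1;0 0 0 -0.012 0 0.002 -1")

```text
time: 25.0
eef_pos: [0.5287, 0.2246, 0.1833]
tcp_rot: [0.677, 0.736, 0.0, -0.0]
contact_force: [0.2, 5.9, 2.5]
opening: -0.002
finger_force: 2.8
```

To row units: -3 mm / 500 = -0.006, -2 mm / 500 = -0.004.

Emit:
send_rows(rows="0 0 0 -0.002 0 0 -1;0 0 0 -0.004 0 0 -1;0 0 0 -0.006 0 0 -1;0 0 0 -0.006 0 0 -1")

```text
time: 25.5
eef_pos: [0.5289, 0.2221, 0.1828]
tcp_rot: [0.677, 0.736, 0.001, -0.001]
contact_force: [0.4, 7.5, 0.8]
opening: 0.001
finger_force: 3.5
```

To row units: -2 mm / 500 = -0.004, -1 mm / 500 = -0.002.

Emit:
send_rows(rows="0 0 0 -0.002 0 0 -1;0 0 0 -0.004 0 0 -1;0 0 0 -0.004 0 0 -1")

```text
time: 25.88
eef_pos: [0.5289, 0.2214, 0.1827]
tcp_rot: [0.677, 0.736, 0.002, -0.002]
contact_force: [1.7, 11.4, 0.5]
opening: 0.001
finger_force: 5.3
```

Emit:
send_rows(rows="0 0 0 -0.002 0 0 -1;0 0 0 -0.004 0 0 -1;0 0 0 -0.004 0 0 -1")

```text
time: 26.25
eef_pos: [0.5289, 0.2211, 0.1827]
tcp_rot: [0.677, 0.736, 0.004, -0.003]
contact_force: [1.4, 15.5, -0.4]
opening: 0.002
finger_force: 7.5
```

To row units: -228 mm / 500 = -0.456, -195 mm / 500 = -0.39.

Emit:
send_rows(rows="0 0 0 0.024 0 0 -1;0 0 0 0.028 0 -0.06 -1;0 0 0 0.028 0 -0.15 -1;0 0 0 -0.08 0 -0.15 -1;0 0 0 -0.19 0 -0.15 -1;0 0 0 -0.3 0 -0.15 -1;0 0 0 -0.39 0 -0.15 -1;0 0 0 -0.456 0 -0.15 -1")

```text
time: 27.25
eef_pos: [0.5476, -0.0129, 0.257]
tcp_rot: [0.677, 0.736, -0.002, -0.001]
contact_force: [0.6, 0.2, 0.3]
opening: 0.001
finger_force: 0.0
```

Emit:
send_rows(rows="0 0 0 0 0 0 -1;0 0 0 0 0 0 -1;0 0 0 0 0 0 -1")

```text
time: 27.62
eef_pos: [0.5483, -0.009, 0.2579]
tcp_rot: [0.676, 0.737, -0.0, -0.0]
contact_force: [-0.3, -0.5, -0.2]
opening: -0.004
finger_force: 0.0
```

```bash
python3 - <<'E'
from lev import *;from mv import rel
np.set_printoptions(precision=4,suppress=True)
s=ctrl.get_state();print(s['time'],s['eef_pos'],(s['eef_pos'][:2]-C)@ex,(s['eef_pos'][:2]-C)@ey,s['contact_force'])
print(rel(wp(-.96,-1,.009,.016),4.84))
for th in np.linspace(-.96,.35,14):print(round(th+.96,2),*rel(wp(th,-1,.009-.003*(th+.96)/1.31),4.84))
p=cam('scene');cv2.imwrite('pics/c7.png',cv2.resize(p['color'][100:220,230:350,::-1],(500,500),interpolation=cv2.INTER_LANCZOS4))
E
```

```text
27.625 [ 0.5483 -0.009   0.2579] -0.0005729783676061553 -0.1550457735054051 [-0.2619 -0.5369 -0.2193]
(array([-0.06,  0.01,  0.1 ]), array([-7.1,  0.7, 97.5]))
0.0 [-0.06  0.01  0.1 ] [ 8.9  0.7 97.5]
0.1 [-0.06  0.01  0.1 ] [12.6  0.7 92.5]
0.2 [-0.06  0.01  0.1 ] [16.8  0.7 87.9]
0.3 [-0.06  0.01  0.1 ] [21.4  0.7 83.7]
0.4 [-0.06  0.01  0.1 ] [26.3  0.7 80. ]
0.5 [-0.06  0.01  0.1 ] [31.6  0.7 76.9]
0.6 [-0.06  0.01  0.1 ] [37.2  0.7 74.2]
0.71 [-0.06  0.01  0.1 ] [42.9  0.7 72.2]
0.81 [-0.06  0.01  0.1 ] [48.9  0.7 70.7]
0.91 [-0.06  0.01  0.1 ] [54.9  0.7 69.9]
1.01 [-0.06  0.01  0.1 ] [60.9  0.7 69.6]
1.11 [-0.06  0.01  0.1 ] [66.9  0.8 70. ]
1.21 [-0.06  0.01  0.1 ] [72.9  0.8 71. ]
1.31 [-0.06  0.01  0.1 ] [78.6  0.8 72.5]
```

View pics/c7.png

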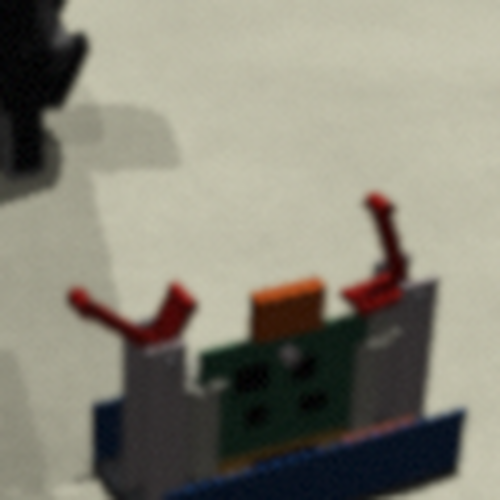

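The left lever leans fully inward (knob at crop (378,200)) and the right one is still open. Descending outside the right knob.

To row units: 100 mm / 500 = 0.2, 92 mm / 500 = 0.184.

Emit:
send_rows(rows="0 0 0 -0.014 0.0014 0.07 -1;0 0 0 -0.014 0.0014 0.14 -1;0 0 0 -0.014 0.0014 0.184 -1;0 0 0 -0.014 0.0014 0.2 -1;0 0 0 -0.014 0.0014 0.2 -1;0 0 0 -0.014 0.0014 0.2 -1;0 0 0 -0.004 0.0014 0.2 -1;0 0 0 0.006 0.0014 0.2 -1")

```text
time: 28.68
eef_pos: [0.5494, -0.0066, 0.1589]
tcp_rot: [0.677, 0.736, 0.0, 0.0]
contact_force: [-0.6, 0.9, 0.5]
opening: 0.001
finger_force: 0.0
```

To row units: 19 mm / 500 = 0.038, 16.5 mm / 500 = 0.033.

Emit:
send_rows(rows="0 0 0 0.006 0 0 -1;0 0 0 0.012 0 -0.002 -1;0 0 0 0.018 0 -0.01 -1;0 0 0 0.023 0 -0.016 -1;0 0 0 0.028 0 -0.022 -1;0 0 0 0.033 0 -0.026 -1;0 0 0 0.038 0 -0.03 -1")

```text
time: 29.55
eef_pos: [0.5477, 0.0109, 0.1738]
tcp_rot: [0.676, 0.737, -0.001, 0.001]
contact_force: [-0.4, -5.8, 0.1]
opening: -0.003
finger_force: 3.0
```

To row units: 24 mm / 500 = 0.048, -7.5 mm / 500 = -0.015.

Emit:
send_rows(rows="0 0 0 0.006 0 -0.004 -1;0 0 0 0.012 0 -0.008 -1;0 0 0 0.018 0 -0.012 -1;0 0 0 0.024 0 -0.015 -1;0 0 0 0.03 0 -0.018 -1;0 0 0 0.036 0 -0.0206 -1;0 0 0 0.042 0 -0.0226 -1;0 0 0 0.048 0 -0.024 -1")

```text
time: 30.55
eef_pos: [0.5465, 0.0346, 0.1873]
tcp_rot: [0.676, 0.736, -0.0, 0.002]
contact_force: [0.5, -5.8, 4.4]
opening: -0.003
finger_force: 2.8
```

To row units: 20 mm / 500 = 0.04, 18 mm / 500 = 0.036.

Emit:
send_rows(rows="0 0 0 0.006 0 -0.0016 -1;0 0 0 0.012 0 -0.003 -1;0 0 0 0.018 0 -0.004 -1;0 0 0 0.024 0 -0.004 -1;0 0 0 0.03 0 -0.003 -1;0 0 0 0.036 0 -0.002 -1;0 0 0 0.04 0 -0.001 -1")

```text
time: 31.42
eef_pos: [0.5435, 0.0562, 0.1854]
tcp_rot: [0.676, 0.736, -0.0, -0.0]
contact_force: [0.7, -3.6, 2.7]
opening: -0.003
finger_force: 1.9
```

To row units: 11 mm / 500 = 0.022, 9.5 mm / 500 = 0.019.

Emit:
send_rows(rows="0 0 0 0.004 0 0 -1;0 0 0 0.008 0 0 -1;0 0 0 0.012 0 0.001 -1;0 0 0 0.016 0 0.002 -1;0 0 0 0.019 0 0.002 -1;0 0 0 0.022 0 0.003 -1")

```text
time: 32.17
eef_pos: [0.5427, 0.067, 0.1842]
tcp_rot: [0.677, 0.736, -0.0, -0.0]
contact_force: [-1.0, -3.7, 1.3]
opening: 0.002
finger_force: 1.7
```

To row units: 3 mm / 500 = 0.006, 2 mm / 500 = 0.004.

Emit:
send_rows(rows="0 0 0 0.002 0 0 -1;0 0 0 0.004 0 0 -1;0 0 0 0.006 0 0 -1;0 0 0 0.006 0 0 -1")

```text
time: 32.67
eef_pos: [0.5424, 0.0691, 0.1838]
tcp_rot: [0.676, 0.736, -0.001, 0.0]
contact_force: [0.2, -5.1, 0.4]
opening: -0.003
finger_force: 2.9
```

To row units: 2.5 mm / 500 = 0.005, 2 mm / 500 = 0.004.

Emit:
send_rows(rows="0 0 0 0.002 0 0 -1;0 0 0 0.004 0 0 -1;0 0 0 0.005 0 0 -1;0 0 0 0.005 0 0 -1")

```text
time: 33.17
eef_pos: [0.5423, 0.0701, 0.1836]
tcp_rot: [0.676, 0.737, -0.002, 0.002]
contact_force: [1.1, -9.5, -0.3]
opening: 0.002
finger_force: 4.9
```

To row units: 3 mm / 500 = 0.006, 2 mm / 500 = 0.004.

Emit:
send_rows(rows="0 0 0 0.002 0 0 -1;0 0 0 0.004 0 0 -1;0 0 0 0.006 0 0 -1;0 0 0 0.006 0 0 -1")

```text
time: 33.67
eef_pos: [0.5423, 0.0707, 0.1836]
tcp_rot: [0.676, 0.737, -0.004, 0.004]
contact_force: [0.7, -17.6, -0.8]
opening: 0.004
finger_force: 8.4
```

To row units: -160 mm / 500 = -0.32, -110 mm / 500 = -0.22.

Emit:
send_rows(rows="0 0 0 -0.024 0 0 -1;0 0 0 -0.036 0 -0.06 -1;0 0 0 -0.04 0 -0.16 -1;0 0 0 -0.12 0 -0.2 -1;0 0 0 -0.22 0 -0.2 -1;0 0 0 -0.32 0 -0.2 -1;0 0 0 -0.32 0 -0.2 -1")

```text
time: 34.55
eef_pos: [0.5557, -0.0858, 0.2836]
tcp_rot: [0.678, 0.735, 0.001, -0.001]
contact_force: [-0.2, 0.2, -0.5]
opening: -0.001
finger_force: 0.0
```

```bash
python3 - <<'E'
from lev import *
np.set_printoptions(precision=4,suppress=True)
s=ctrl.get_state();print(s['time'],s['eef_pos'],s['contact_force'])
p=cam('scene','s7.png');t=cam('top','t7.png')
for sd in(1,-1):
  for th in(.2,.27,.35):print(sd,th,(proj(p,Rw(0,sd*(.08-.06*np.sin(th)),.113+.06*np.cos(th)))[0]-[240,130])*4.545)
a=cv2.resize(p['color'][130:240,240:350,::-1],(500,500),interpolation=cv2.INTER_LANCZOS4)
b=cv2.resize(t['color'][165:235,130:260,::-1],(300,162),interpolation=cv2.INTER_LANCZOS4)
o=np.zeros((500,800,3),np.uint8);o[:,:500]=a;o[:162,500:]=b
cv2.imwrite('pics/c8.png',cv2.convertScaleAbs(o,alpha=1.3))
E
```

```text
34.55 [ 0.5557 -0.0858  0.2836] [-0.2089  0.2331 -0.5228]
1 0.2 [378.8699  79.918 ]
1 0.27 [372.018   83.1568]
1 0.35 [364.2807  87.4214]
-1 0.2 [143.4089 135.0378]
-1 0.27 [150.8065 135.0204]
-1 0.35 [159.0377 135.6517]
```

View pics/c8.png

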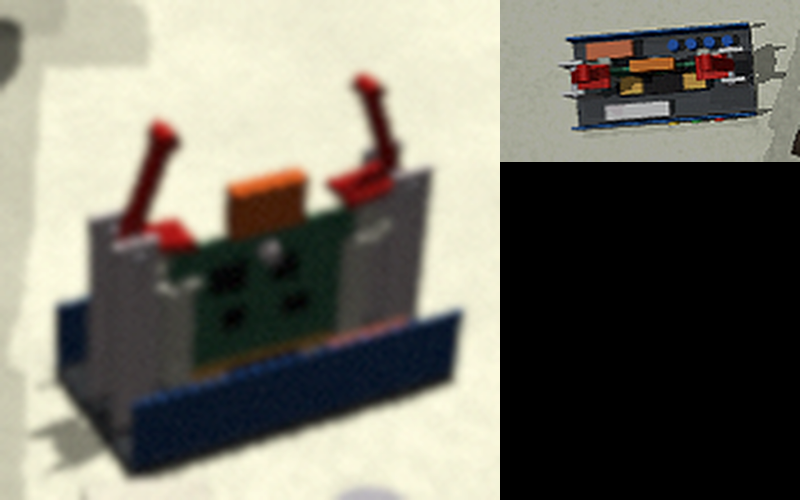

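Both knobs sit at the closed position, at crop (368,85) and (162,133). The toes are down on the card, the card looks level, and the robot is clear. Handing in.

```bash
python3 -c "
from plant import ctrl
print(ctrl.sign_off())"
```

```text
the job is handed in; nothing more can be done
None
```

The card is in both guides with both ejector levers pushed firmly to their stops; it looks level in the last camera view, and I handed the job in at about 35 s. The hand-in returned no verdict. While I closed the left lever, the fingertip rode up onto its knob and pressed with about 28 N in all at the readings I took (limit 30 N) before I backed off.

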